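# Hook the finishing tray out from under the carved beam

### The arm

A 6-joint arm with a two-finger parallel gripper is mounted at the origin on the work surface. World frame = base frame: x ahead of the robot, y to its left, z up, the work surface at z = 0. Lengths are in m, angles in degrees, forces in N, time in s.
With the tool pointing down it reaches from about 0.25 to 0.725 m from the base axis. Payload 9.7 kg.
Tool frame: the origin (TCP) lies on the centre line of the jaws, within the pads' length; the fingertips stand 22 mm ahead of it and the grasp point (between the pads) lies 3 mm ahead of it; z points along the fingers, y is the direction in which the jaws open and shut (so a half turn about z gives the same grasp; the last joint's range is limited). The gripper opens to 85 mm and grips with 20 to 120 N. Pads are 22 mm wide; open, the fingers measure 114 mm over their backs; the gripper's body (76 mm by 85 mm) begins 54 mm behind the grasp point. The pads swing forward as they close: fully open they stand 13 mm farther back than shut.
Start: joints at [-63.197, 4.979, 10.078, 95.1, 0, 90], TCP at [0.248, -0.491, 0.253] pointing down, gripper open.
Joint ranges: [-179.16, 179.16], [-48.56, 103.87], [-65.8, 70.77], [-126.05, 130.52], [-82.76, 87.17], [-180, 180]. Speed limits (degrees/s): [127.2, 127.2, 147.25, 180, 180, 180].

### API

Orientations are given as [roll, pitch, yaw] about the fixed x, y, z axes, in that order (R = Rz(yaw) Ry(pitch) Rx(roll)).
In Python, from workcell import monitor, eyes, job gives the robot as it stands. The module is installed in compiled form; this text tells all that it offers.
- The arm moves only by the tool drive_tool, never from a script. Its argument "plan" is a list of rows, each a list of 3 entries, a list of its own where there are three numbers: the opening, from 0 (shut) to 1 (fully open), then the shift along the world's x, y, z in m, then the turn about the world's z in degrees. In form: [[gripper, [x, y, z], yaw], ...]. A call has 1 to 10 rows; each row shifts and turns the commanded pose from where the row before left it; what a row does not reach is not made up. A row lasts 1/8 s, in which the tool goes at most 62.5 mm and 10.7 degrees, less where a joint would pass 70% of its speed; a pose out of reach is approached as far as the arm can. A call is refused whole if a number of a shift passes 0.0625 or a number of a turn 10.7, either way. A call with a gripper value outside its range is refused whole. The fingers move at their own pace and stop on an object; "grip_force" is the grip in N (left out, the last holds). Time passes only in rows, so rows that do not move let the fingers close. It gives the time, the measured TCP pose, the force and the opening at its end, in the units of the state.
- monitor.get_obs(): the state, without advancing time (a new reading comes with each control period).
- eyes.camera(name): name is "scene" or "top" or "wrist"; returns (picture, depth): 420x560x3 uint8, red, green, blue; 420x560 float32, m along the optical axis (not along the pixel's ray), 0 where there is no reading.
- eyes.camera_params(name): a dict with "fx", "fy", "cx", "cy" (pixels), "extrinsics" (4x4, takes a point from world to camera coordinates); the wrist camera has in their place "mount" (4x4, takes a point from camera to tool coordinates, whose origin is the TCP and whose axes are the flange's). Camera axes: x right, y down, z forward; pixel columns grow to the right and rows downward; lengths in m; the calibration is good to about 2 mm. A picture is of the moment at which its call begins: read the wrist's pose just before it. camera_params takes no time and is no camera call.
- job.job_done(): hands the job in, once; it reports no verdict.
The state is a dict: "time": time; "q": joint angles; "qd": joint speeds; "joint_efforts": joint torques, N m; "ee_pos": TCP position; "tcp_rot": TCP orientation; "wrist_force": force on the tool from outside, world axes, zero at the start; "torque": the same for the moment, N m; "opening": finger opening in m.
Only numpy, scipy, OpenCV 4.12 (cv2) and the standard library are available. Lean on these libraries where they do the work, as an engineer would, in place of code of your own. Each camera call takes 0.05 s, during which the arm holds its last target.

### The job

Take the blue-handled hook from its cradle, catch it behind the brass handle of the wooden tray under the carved beam, and gently drag the tray, handle foremost through the opening of the bench stop, until it sits square against both black buffers; seat it there for a moment with a steady pull of about 15 newtons, never more than 20. Then lay the hook back in the cradle as it was. The tray's finish is still tacky, so only the hook may touch it; keep the tray flat on the bench and the finial standing in it, and leave the beam and everything else alone.

Things in the scene. Friction and masses are not known exactly. Their poses are not given: they have to be found in the camera images.
- hook: Hook tool, 0.12 kg: blue handle 120 long, 16 wide, 22 high (mm); an 8 mm steel rod leaves its front end, runs 50 mm straight on, then bends square down. Origin: centre of the handle, the balance point being about 15 mm ahead of it; x along the handle towards the bend, z up. Starts in the cradle, origin 61 mm above the bench, bend down.
- hook_tip (a point): Lower end of the hook's bend: 110 mm ahead of the handle's centre and 40 mm below it. The upright part of the bend is 8 mm in diameter, with its axis 110 mm ahead of the handle's centre.
- cradle: Fixed dark wooden cradle, base 120 x 70 x 8 mm, on the left or right. Two uprights 12 mm thick, 42 mm before and behind its middle, with notches 26 mm wide, floor 50 mm and cheeks 62 mm above the bench; between them the handle is free. Origin: on the bench under its middle; x as the hook's. The hook rests with its origin 61 mm straight above it.
- tray: Loose dark red wooden tray, 110 deep (x), 170 wide (y), 40 mm high, walls 7 mm, 0.3 to 0.6 kg. Starts up to 0.2 rad askew. Dragging takes about 1 to 5 N, squaring it up against the buffers up to about 12 N. Origin: on the bench under the middle of its front face (towards the robot, with the handle); x points from there into the tray, away from the robot.
- tray_bar (a point): Middle of the brass handle's cross bar: 35 mm in front of the tray's front face and 24 mm above the bench. The bar is 8 mm thick and 80 mm long along the tray's y, its two ends run back to the tray, so behind it there is a gap of 31 mm to the tray's face, open above and below.
- finial: Small loose turned wooden finial, 60 mm high, foot 34 mm in diameter, standing in the rear part of the tray, on its floor. Origin: centre of its foot; z axis up.
- stop: Fixed bench stop: two pale blocks in line along y, 65 x 26 x 24 mm, 110 mm apart, each with a black buffer on its far face. The buffers are set by screws, both alike, 0 to 20 mm out, new each time and not measured: feel for them. Origin: on the bench, mid-opening, in the buffers' face when fully in; x is its normal, away from the robot. Tray starts 105 to 130 mm beyond.
- beam: Fixed carved beam, 70 deep, 75 high, 720 mm long (y), lying on two dark trestles over the tray: its underside is 100 mm above the bench, its top 175 mm (carving up to 182 mm), the trestles stand 290 mm to either side of its middle. Origin: on the bench under the middle of its front face; x away from the robot.
- toolbox: Fixed open orange-brown box 150 x 110 x 60 mm. Origin under its middle. It stands on the side of the bench where the cradle is not.
- chisel_a: Loose chisel, pale handle, about 190 mm long, 20 mm high, on the left. Origin on the bench near its ferrule. Leave alone.
- chisel_b: Loose chisel, dark handle, about 190 mm long, on the left. Leave alone.
- chisel_c: Loose chisel, orange-brown handle, about 190 mm long, on the right. Leave alone.
- mallet: Loose wooden mallet, about 265 mm long, head 65 mm high, on the right. Leave alone.
- oil_jar: Loose amber glass jar, 64 mm in diameter, 85 mm high, on the right. Leave alone.
- carved_block: Loose pale carved block, 90 x 60 x 50 mm, on the left. Leave alone.
There are look-alikes about, which are no part of the job. Of the things like the stop, leave any that is red; of the rest the larger one is meant.

How it is judged (in metres and radians):
On the way, in this order (a step that is already met when the one before it is completed fails the run):
1. the hook's tip is down behind the tray's handle bar and pulls on it (x of hook_tip in the frame of tray between -0.034 and 0 m and y of hook_tip in the frame of tray between -0.04 and 0.04 m and z of hook_tip in the frame of tray below 0.024 m and contact force between hook and tray above 1 N), for 0.1 s.
2. the tray is pulled firmly home, square against the buffers of the stop (angle between the x axis of tray and the x axis of stop, either way round below 0.025 rad and x of tray in the frame of stop between -0.003 and 0.024 m and y of tray_bar in the frame of stop between -0.022 and 0.022 m and angle between tray's own z axis and vertical below 0.03 rad and height (world z) of tray below 0.004 m and contact force between hook and tray above 10 N and contact force between tray and stop above 3 N), for 0.2 s.
At the end, for the whole second after the job is handed in: Tray flat, left where it was seated at the buffers, square to the stop within 0.025 rad, handle within 22 mm of the opening's middle; finial upright in it; hook at rest in both cradle notches as it started (centre within 18 mm, 57 to 66 mm up, 0.1 rad of upright, 0.17 rad of the cradle) (angle between the x axis of tray and the x axis of stop, either way round below 0.025 rad and x of tray in the frame of stop between -0.003 and 0.024 m and y of tray_bar in the frame of stop between -0.022 and 0.022 m and angle between tray's own z axis and vertical below 0.03 rad and height (world z) of tray below 0.004 m and linear speed of each of tray, hook below 0.01 m/s and angle between each of finial, hook's own z axis and vertical below 0.1 rad and z of finial in the frame of tray below 0.015 m and horizontal distance between hook and cradle below 0.018 m and height (world z) of hook between 0.057 and 0.066 m and angle between the x axis of hook and the x axis of cradle, either way round below 0.17 rad and x of hook_tip in the frame of cradle above 0.05 m); the robot touches nothing.
It fails at once if the hook and the tray press on each other with more than 22 N (contact force between hook and tray above 22 N).
It fails at once if the robot itself touches the tray (contact force between any of the fingers, the arm and tray above 0.5 N).
It fails at once if the tray is lifted or tipped, or the finial in it topples (angle between tray's own z axis and vertical above 0.12 rad or height (world z) of tray above 0.012 m or angle between finial's own z axis and vertical above 0.5 rad).
It fails at once if the beam or the toolbox is struck (contact force between any of the arm, the fingers, hook and beam above 5 N or contact force between any of the arm, the fingers, hook and toolbox above 5 N).
It fails at once if a loose bystander is moved by more than 20 mm (distance of any of chisel_a, chisel_b, chisel_c, mallet, oil_jar, carved_block from where it was at the start of the episode above 0.02 m).
It also fails if it takes over 72 s, if anything falls off the work surface, if the arm or the gripper's body presses on something with over 40 N, if the wrist force passes 120 N, or if a joint passes its speed limit or range.

## Working session

There is one attempt and no reset: what is moved stays moved. The work goes in short steps, Python scripts to look and compute and a tool call to move; the robot and the scene stay as the last step left them, time stands still between calls to the robot, and variables do not carry over. Pictures are saved under pics/ and viewed, and the job is handed in when it is done.

Besides the shell and the picture viewer there is one more tool, called after "Request:" by a JSON object that holds its "api" and its "payload". drive_tool: Moves the arm, as the interface text tells. Its arguments: {"type":"object","properties":{"plan":{"type":"array","items":{"type":"array"}},"grip_force":{"type":"number"}},"required":["plan"]}

```bash
mkdir -p pics
cat > h.py <<'E'
import numpy as np,cv2,pickle
from workcell import monitor,eyes,job
def snap(n,tag):
    o=monitor.get_obs()
    p,d=eyes.camera(n); pr=eyes.camera_params(n)
    cv2.imwrite(f'pics/{tag}.png',cv2.cvtColor(p,cv2.COLOR_RGB2BGR))
    pickle.dump((p,d,pr,o),open(f'{tag}.pkl','wb'))
    return p,d,pr,o
def load(tag): return pickle.load(open(f'{tag}.pkl','rb'))
def pts(tag):
    p,d,pr,o=load(tag)
    v,u=np.mgrid[:p.shape[0],:p.shape[1]]
    c=np.stack([(u-pr['cx'])/pr['fx']*d,(v-pr['cy'])/pr['fy']*d,d],-1)
    if 'extrinsics' in pr:
        E=np.array(pr['extrinsics']); T=np.linalg.inv(E)
    else:
        from scipy.spatial.transform import Rotation as R
        T=np.eye(4);T[:3,:3]=R.from_euler('xyz',o['tcp_rot'],degrees=True).as_matrix();T[:3,3]=o['ee_pos'];T=T@np.array(pr['mount'])
    w=c@T[:3,:3].T+T[:3,3]; w[d==0]=np.nan
    return p,w,T,pr
E
python3 - <<'E'
from h import *
print(monitor.get_obs())
for n in('scene','top'):
    p,d,pr,o=snap(n,n+'0'); print(n,{k:np.round(v,3) for k,v in pr.items()})
E
```

```text
{'time': 0.0, 'q': array([-6.31989604e+01,  5.01119590e+00,  1.00364265e+01,  9.50996858e+01,
       -1.94705194e-04,  8.99989114e+01]), 'qd': array([ 0.00617089, -0.10034232,  0.00551359, -0.00218233, -0.04672389,
       -0.01366098]), 'joint_efforts': array([-1.15671955e-03, -5.20385671e+01,  4.64806116e+01,  1.60774996e-02,
       -1.79836529e-04, -3.44330900e-06]), 'ee_pos': array([ 0.24790523, -0.49074879,  0.2525998 ]), 'tcp_rot': array([-1.79925545e+02,  1.93290460e-04,  2.68021284e+01]), 'wrist_force': array([ 0.15924588,  0.16599829, -1.04516615]), 'torque': array([-0.03497545, -0.02143826,  0.02264451]), 'opening': 0.0854620627730718}
scene {'fx': np.float64(461.202), 'fy': np.float64(461.202), 'cx': np.float64(283.117), 'cy': np.float64(215.172), 'extrinsics': array([[-0.808,  0.589, -0.014,  0.416],
       [ 0.412,  0.546, -0.73 , -0.165],
       [-0.422, -0.595, -0.684,  1.541],
       [ 0.   ,  0.   ,  0.   ,  1.   ]])}
top {'fx': np.float64(419.688), 'fy': np.float64(419.688), 'cx': np.float64(283.416), 'cy': np.float64(210.058), 'extrinsics': array([[-0.022, -1.   , -0.017,  0.014],
       [-0.987,  0.025, -0.157,  0.503],
       [ 0.157,  0.014, -0.988,  1.41 ],
       [ 0.   ,  0.   ,  0.   ,  1.   ]])}
```

View pics/scene0.png

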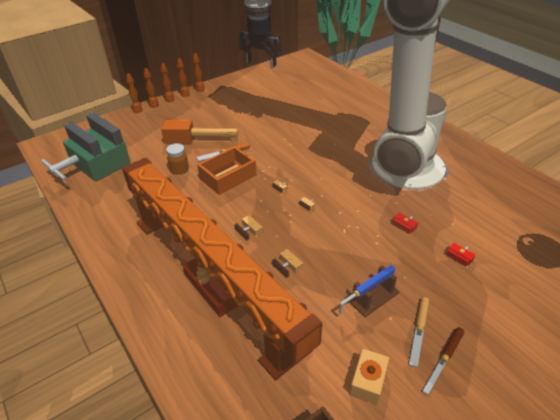

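View pics/top0.png

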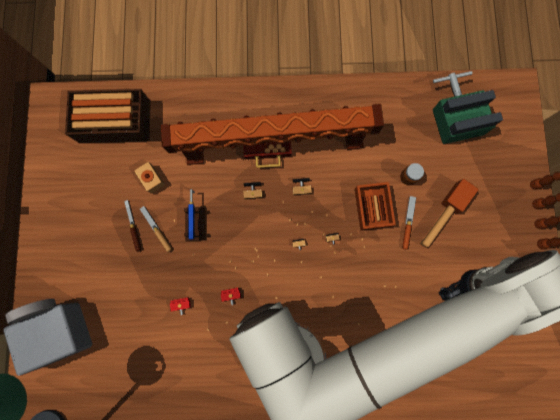

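Stop candidates in the top view are the pale pair at (253,190)/(302,187), the smaller pale pair at (299,243)/(332,238), and the red pair at (180,305)/(231,295). The larger pale pair fits the description. The hook is at (191,220) and the brass handle at (268,160). I'll confirm this in an enlarged crop.

Run:
```python
from h import *
p,w,T,pr=pts('top0')
im=cv2.imread('pics/top0.png')
c=cv2.resize(im[80:260,120:400],None,fx=2.8,fy=2.8,interpolation=cv2.INTER_CUBIC);cv2.imwrite('pics/crop1.png',c)
s=cv2.imread('pics/scene0.png');cv2.imwrite('pics/crop2.png',cv2.resize(s[170:350,170:430],None,fx=3,fy=3,interpolation=cv2.INTER_CUBIC))
for u,v in [(253,192),(302,188),(191,222),(191,195),(299,243),(332,238),(268,160),(257,166),(280,166),(253,185),(302,182)]:
    print((u,v),np.round(w[v,u],4),p[v,u])
hsv=cv2.cvtColor(p,cv2.COLOR_RGB2HSV)
# blue handle
for name,lo,hi in[('blue',(105,150,60),(130,255,255))]:
    m=cv2.inRange(hsv,lo,hi); n,l,st,ce=cv2.connectedComponentsWithStats(m)
    for i in range(1,n):
        if st[i,4]>40:
            q=w[l==i]; q=q[~np.isnan(q[:,0])]; print(name,st[i],ce[i],np.median(q,0),q.min(0),q.max(0))
            q=q[q[:,2]>.06]; print(cv2.minAreaRect((q[:,:2]*1000).astype(np.float32)))
```

```text
(253, 192) [0.5742 0.1086 0.0184] [173 130  68]
(302, 188) [ 0.5826 -0.0646  0.0257] [166 124  63]
(191, 222) [0.4661 0.3156 0.0672] [ 33  76 170]
(191, 195) [0.5598 0.3175 0.0642] [142 142 138]
(299, 243) [ 0.3903 -0.0489  0.0168] [196 151  75]
(332, 238) [ 0.4049 -0.1636  0.0168] [181 137  68]
(268, 160) [0.6944 0.0545 0.0012] [144  85  48]
(257, 166) [0.6662 0.0926 0.0269] [165 124  56]
(280, 166) [0.6703 0.0115 0.0033] [97 62 36]
(253, 185) [0.5995 0.1083 0.0184] [36 34 33]
(302, 182) [ 0.608  -0.0658  0.0088] [84 79 74]
blue [188 205   6  34 171] [190.63157895 220.88304094] [0.4725115  0.31570495 0.07000729] [0.41124567 0.30823505 0.00309985] [0.52418307 0.34163312 0.07977219]
((467.71466064453125, 315.7442932128906), (112.9614028930664, 14.903752326965332), 0.2093665599822998)
```

Run:
```python
from h import *
print(eyes.camera_params('wrist'))
```

```text
{'fx': 354.54790205184776, 'fy': 354.54790205184776, 'cx': 283.0994599842312, 'cy': 212.83450193031214, 'mount': array([[-9.35372221e-04, -9.46921339e-01, -3.21463999e-01,
         8.26892093e-02],
       [ 9.99999561e-01, -8.67353266e-04, -3.54803321e-04,
        -1.07227930e-03],
       [ 5.71479866e-05, -3.21464190e-01,  9.46921735e-01,
        -1.20551115e-01],
       [ 0.00000000e+00,  0.00000000e+00,  0.00000000e+00,
         1.00000000e+00]])}
```

View pics/crop1.png

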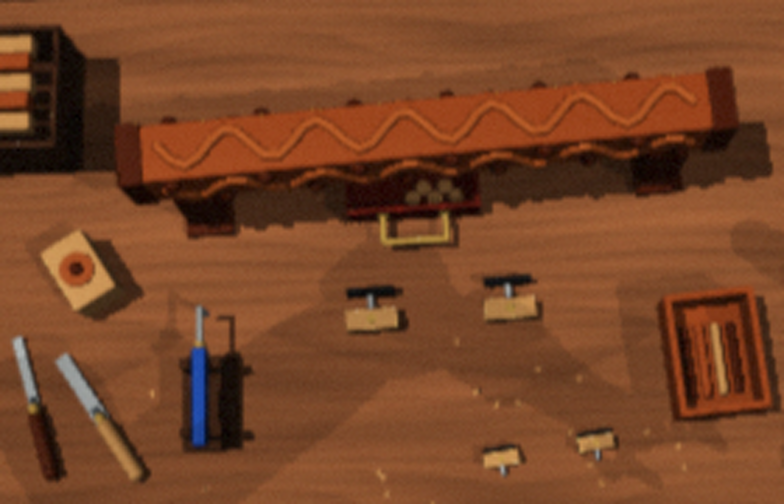

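View pics/crop2.png

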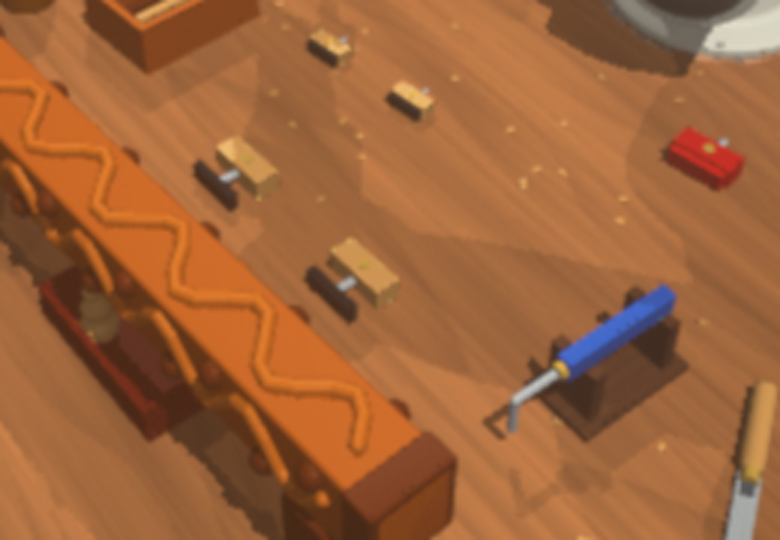

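The crop confirms the larger pale pair with black buffers, lying just in front of the tray's brass handle. I'll move the wrist camera over for accurate measurements.

Request:
{"api": "drive_tool", "payload": {"plan": [[1,[0.0,0.06,0.01],-8.9],[1,[0.0,0.06,0.01],-8.9],[1,[0.0,0.06,0.01],-9],[1,[0.02,0.06,0.0],0],[1,[0.02,0.06,0],0],[1,[0.02,0.06,0],0],[1,[0.02,0.06,0],0],[1,[0.02,0.06,0],0],[1,[0.02,0.06,0],0],[1,[0.02,0.03,0],0]]}}

```text
time: 1.35
ee_pos: [0.3886, 0.0299, 0.2831]
tcp_rot: [-178.0, 0.0, 3.1]
wrist_force: [0.5, -0.1, -0.1]
opening: 0.0853
```

Request:
{"api": "drive_tool", "payload": {"plan": [[1,[0.03,0,0],0],[1,[0,0,0],0],[1,[0,0,0],0],[1,[0,0,0],0]]}}

```text
time: 1.85
ee_pos: [0.4177, 0.0277, 0.2835]
tcp_rot: [-178.0, 0.0, 2.8]
wrist_force: [-1.4, 0.5, -0.6]
opening: 0.0855
```

Run:
```python
from h import *
p,d,pr,o=snap('wrist','w1');print(o['time'],o['ee_pos'],o['tcp_rot'],o['wrist_force'])
```

```text
1.85 [0.41771098 0.02766161 0.28353532] [-1.78012513e+02  4.15812300e-03  2.79428923e+00] [-1.39382973  0.53656481 -0.62397006]
```

View pics/w1.png

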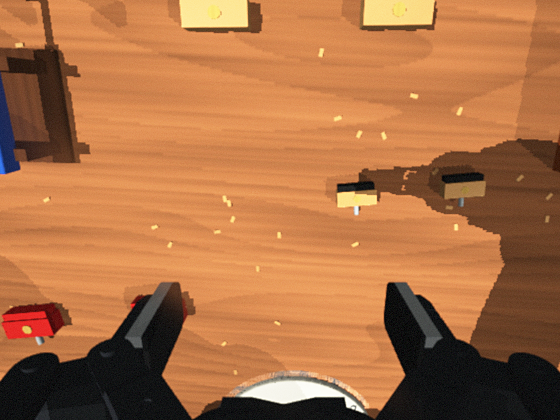

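Request:
{"api": "drive_tool", "payload": {"plan": [[1,[0.03,0.02,0.01],-0.6],[1,[0.03,0.02,0.01],-0.6],[1,[0.03,0.02,0.01],-0.6],[1,[0.03,0.02,0.01],-0.6],[1,[0.02,0.01,0],0],[1,[0,0,0],0],[1,[0,0,0],0],[1,[0,0,0],0]]}}

```text
time: 2.9
ee_pos: [0.561, 0.0644, 0.3238]
tcp_rot: [-175.8, 0.0, 4.6]
wrist_force: [-0.3, 0.5, -0.1]
opening: 0.0854
```

Run:
```python
from h import *
p,d,pr,o=snap('wrist','w2');print(o['time'],o['ee_pos'],o['tcp_rot'],o['wrist_force'])
```

```text
2.9 [0.56097857 0.06444416 0.32384085] [-1.75762929e+02  3.58483944e-03  4.63850023e+00] [-0.298966    0.49158234 -0.11346644]
```

View pics/w2.png

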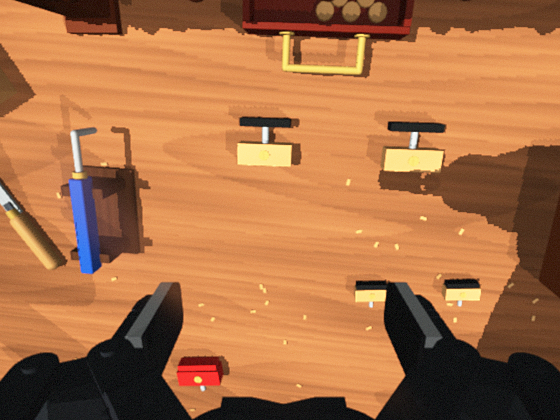

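Run:
```python
from h import *
o=monitor.get_obs()
for k in o: print(k,np.round(o[k],3))
```

```text
time 2.95
q [  4.586   9.358  22.825 103.468   4.237 179.944]
qd [ 0.08   0.282  0.255  0.044 -0.035  0.014]
joint_efforts [ 1.4000e-02 -5.4916e+01  4.4810e+01 -5.0000e-03  2.3800e-01  0.0000e+00]
ee_pos [0.561 0.064 0.324]
tcp_rot [-1.75763e+02 -3.00000e-03  4.64100e+00]
wrist_force [-0.224 -0.318  0.   ]
torque [-0.033  0.028 -0.014]
opening 0.085
```

The last joint is at its 180° limit (yaw = q1 − q6 + 180), which explains the drift. I'll use the half-turned grasp at yaw ≈ 180 instead. This picture shows the tray handle at (323,70), the stop blocks at (264,155)/(414,160), and the hook from (92,270) to (95,130). I'll measure from it now.

```bash
cat >> h.py <<'E'
def ray(T,pr,u,v,z):
    d=T[:3,:3]@np.array([(u-pr['cx'])/pr['fx'],(v-pr['cy'])/pr['fy'],1.]); return T[:3,3]+d*(z-T[2,3])/d[2]
def comps(tag,lo,hi,zr,amin=60,name=''):
    p,w,T,pr=pts(tag); hsv=cv2.cvtColor(p,cv2.COLOR_RGB2HSV)
    m=cv2.inRange(hsv,lo,hi); m[~((w[...,2]>zr[0])&(w[...,2]<zr[1]))]=0
    n,l,st,ce=cv2.connectedComponentsWithStats(m)
    for i in range(1,n):
        if st[i,4]>amin:
            q=w[l==i]; r=cv2.minAreaRect((q[:,:2]*1000).astype(np.float32))
            print(name,st[i],np.round(np.median(q,0),4),np.round(r[0],1),np.round(r[1],1),round(r[2],2),'zmax',np.round(np.percentile(q[:,2],[5,95]),4))
E
python3 - <<'E'
from h import *
p,w,T,pr=pts('w2')
comps('w2',(105,130,50),(130,255,255),(.062,.09),60,'blue')
comps('w2',(18,90,90),(32,255,255),(.019,.034),60,'yellow')
comps('w2',(0,0,0),(180,160,45),(.012,.034),60,'black')
comps('w2',(170,120,30),(180,255,160),(.03,.05),60,'tray'); comps('w2',(0,120,30),(6,255,160),(.03,.05),60,'tray')
for u,v in [(246,25),(409,34),(323,70),(290,70),(360,72),(78,130),(94,131),(88,225),(245,28),(300,31),(400,35)]: print((u,v),np.round(w[v,u],4),p[v,u])
cv2.imwrite('pics/c3.png',cv2.resize(cv2.imread('pics/w2.png')[0:180,220:460],None,fx=3.2,fy=3.2,interpolation=cv2.INTER_CUBIC))
E
```

```text
blue [  69  180   29   94 1266] [0.4665 0.3162 0.0716] [470.2 320. ] [119.1  23.5] 0.36 zmax [0.0664 0.0728]
yellow [ 279   31   91   43 1100] [0.6723 0.0529 0.0272] [684.6  55.5] [38.9 95.3] 2.1 zmax [0.0249 0.0295]
yellow [ 238  143   53   24 1112] [0.5695 0.1111 0.0239] [569.1 111.4] [25.6 63.1] 2.96 zmax [0.0224 0.0253]
yellow [ 384  149   59   22 1142] [ 0.5796 -0.0611  0.0238] [579.1 -62.8] [25.3 64.6] 4.54 zmax [0.0224 0.0252]
black [240 117  51  10 383] [0.6073 0.1129 0.0211] [607.1 113.1] [ 9.6 58.9] 3.17 zmax [0.0199 0.0225]
black [389 122  55  10 429] [ 0.6166 -0.0602  0.0211] [616.5 -60.2] [ 9.3 58.6] 3.08 zmax [0.0198 0.0226]
black [447 282  32   6 151] [ 0.4202 -0.1608  0.0141] [ 420.  -161.7] [ 7.4 39.6] 7.65 zmax [0.0128 0.0156]
black [357 284  30   5 128] [ 0.4034 -0.0449  0.0143] [403.3 -44.4] [ 6.9 38.9] 7.97 zmax [0.0126 0.0157]
tray [ 243    0  171   36 1098] [0.7096 0.0368 0.0394] [719.4  55.9] [ 31.8 169.4] 2.45 zmax [0.033  0.0411]
(246, 25) [0.7036 0.1363 0.0409] [176  62  46]
(409, 34) [ 0.7133 -0.0385 -0.001 ] [109  60  38]
(323, 70) [0.6676 0.0525 0.0281] [249 227 111]
(290, 70) [0.6651 0.0884 0.0252] [236 200  98]
(360, 72) [0.6688 0.0124 0.0262] [240 193  92]
(78, 130) [0.5837 0.3164 0.0591] [86 81 81]
(94, 131) [0.5799 0.315  0.0314] [103  99  95]
(88, 225) [0.475  0.3095 0.0699] [63 53 97]
(245, 28) [0.7011 0.1377 0.0386] [94 29 19]
(300, 31) [0.7031 0.0808 0.0327] [46 21 15]
(400, 35) [ 0.7069 -0.0225  0.03  ] [43 15 12]
```

View pics/c3.png

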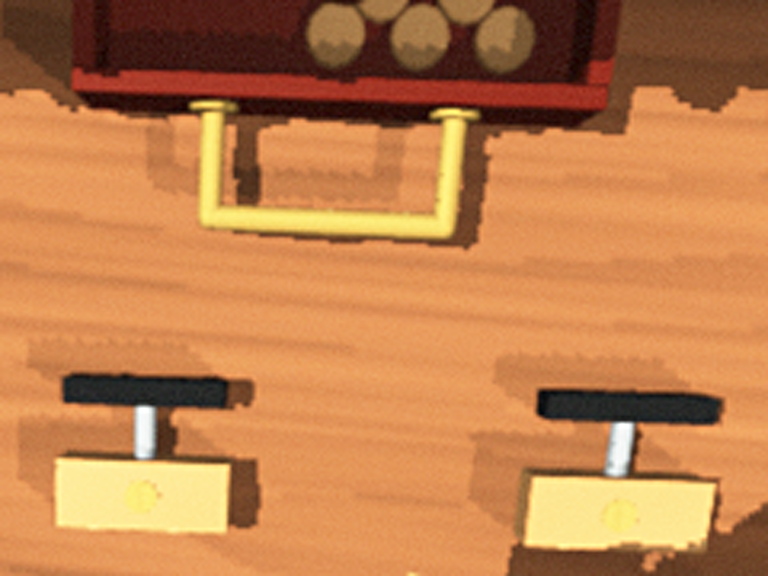

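Hook: centre (0.467, 0.316), top at 72 mm as it should be, yaw about 0.3°. Stop: yaw about 3.2°, opening middle near (0.612, 0.026), buffers about 19 mm out. Tray: yaw about 2.3°, bar at (0.667, 0.051), which is about 21 mm to +y of the middle, so I need to shift it sideways while dragging. Next I'll turn the tool half round and go above the hook.

Request:
{"api": "drive_tool", "payload": {"plan": [[1,[-0.01,0.02,0],10.7],[1,[-0.01,0.02,0],10.7],[1,[-0.01,0.02,0],10.7],[1,[-0.01,0.02,0],10.7],[1,[-0.01,0.02,0],10.7],[1,[-0.01,0.02,0],10.7],[1,[-0.01,0.02,0],10.7],[1,[0,0.02,0],10.7],[1,[0,0.02,0],10.7],[1,[0,0.02,0],10.7]]}}

```text
time: 4.2
ee_pos: [0.4913, 0.2651, 0.3237]
tcp_rot: [-175.8, 0.0, 112.0]
wrist_force: [-0.9, -0.5, 0.2]
opening: 0.0859
```

Request:
{"api": "drive_tool", "payload": {"plan": [[1,[0,0,0],10.7],[1,[0,0,0],10.7],[1,[0,0,0],10.7],[1,[0,0,0],10.7],[1,[0,0,0],10.7],[1,[0,0,0],10.7],[1,[0,0,0],0],[1,[0,0,0],0],[1,[0,0,0],0]]}}

```text
time: 5.32
ee_pos: [0.4917, 0.2646, 0.3233]
tcp_rot: [-175.8, 0.0, 175.7]
wrist_force: [0.5, -0.4, -0.3]
opening: 0.0853
```

Request:
{"api": "drive_tool", "payload": {"plan": [[1,[-0.005,0.02,-0.04],4.6],[1,[-0.005,0.02,-0.04],0],[1,[-0.005,0.011,-0.04],0],[1,[0,0,-0.03],0],[1,[0,0,0],0],[1,[0,0,0],0]]}}

```text
time: 6.08
ee_pos: [0.4772, 0.3158, 0.1747]
tcp_rot: [-175.8, 0.1, -179.6]
wrist_force: [1.0, -0.2, -0.3]
opening: 0.0854
```

Run:
```python
from h import *
p,d,pr,o=snap('wrist','w3');print(o['time'],o['ee_pos'],o['tcp_rot'],o['q'])
comps('w3',(105,130,50),(130,255,255),(.066,.09),60,'blue')
```

```text
6.075 [0.47716297 0.31577378 0.17472676] [-1.75804334e+02  1.08404169e-01 -1.79600421e+02] [35.10796576  9.35607069  6.11309313 89.05996212 -3.50976524 34.78292449]
blue [ 285  119   26  172 3992] [0.4613 0.318  0.0718] [469.3 318.1] [119.3  16. ] 0.82 zmax [0.0705 0.0729]
```

View pics/w3.png

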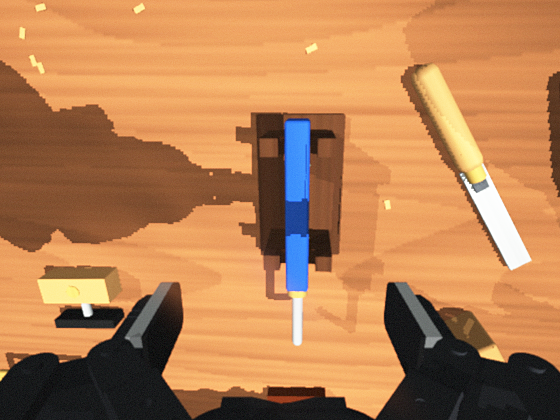

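The jaws straddle the blue handle (297,200), between the uprights. The measured size of 119×16 mm matches the hook. Descending and gripping.

Request:
{"api": "drive_tool", "payload": {"plan": [[1,[0,0.0015,-0.04],0.2],[1,[0,0,-0.04],0],[1,[0,0,-0.03],0],[1,[0,0,0],0],[0,[0,0,0],0],[0,[0,0,0],0],[0,[0,0,0],0],[0,[0,0,0],0],[0,[0,0,0],0],[0,[0,0,0],0]], "grip_force": 110}}

```text
time: 7.38
ee_pos: [0.477, 0.3174, 0.064]
tcp_rot: [-175.8, 0.1, -179.3]
wrist_force: [0.0, -0.5, 5.3]
opening: 0.0145
```

Request:
{"api": "drive_tool", "payload": {"plan": [[0,[0,0,0.005],0],[0,[0,0,0.01],0],[0,[0,0,0.02],0],[0,[0,0,0.03],0],[0,[0,0,0.03],0],[0,[0,0,0.03],0],[0,[0,0,0.03],0],[0,[0,0,0],0],[0,[0,0,0],0]]}}

```text
time: 8.5
ee_pos: [0.4766, 0.3171, 0.2175]
tcp_rot: [-175.7, -0.0, -179.3]
wrist_force: [-0.1, -0.7, -1.0]
opening: 0.0145
```

Run:
```python
from h import *
p,d,pr,o=snap('wrist','w4');print(o['time'],o['ee_pos'],o['tcp_rot'],o['wrist_force'],o['torque'])
snap('scene','s4')
comps('w4',(105,130,50),(130,255,255),(.066,.9),60,'blue')
```

```text
8.5 [0.47657901 0.31709826 0.21750167] [-1.75733289e+02 -1.18184085e-03 -1.79343416e+02] [-0.12075675 -0.74739936 -0.96634644] [ 0.0134615   0.00571324 -0.04600223]
blue [  259   140    49   265 11231] [0.4495 0.3183 0.2257] [461.6 318.2] [105.   16.3] 0.83 zmax [0.2242 0.2268]
```

View pics/w4.png

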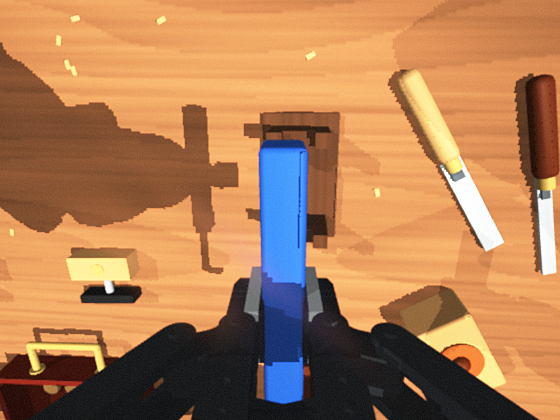

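View pics/s4.png

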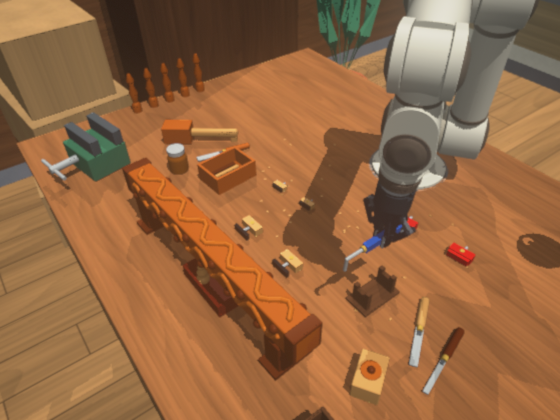

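Hook is held, shaft level and rolled 4° with the gripper, which is harmless. The tip should be at TCP + (0.102, 0.002, −0.043). I'll carry it to just in front of the handle.

Request:
{"api": "drive_tool", "payload": {"plan": [[0,[0,-0.035,0],1.2],[0,[0,-0.045,0],1.2],[0,[0.01,-0.045,0],0],[0,[0.01,-0.045,-0.01],0],[0,[0.01,-0.045,-0.03],0],[0,[0.01,-0.039,-0.03],0],[0,[0.003,-0.02,-0.03],0],[0,[0,0,-0.03],0],[0,[0,0,0],0],[0,[0,0,0],0]]}}

```text
time: 9.85
ee_pos: [0.5199, 0.0434, 0.089]
tcp_rot: [-175.8, 0.1, -176.9]
wrist_force: [-0.3, -0.1, -1.1]
opening: 0.0143
```

Run:
```python
from h import *
p,d,pr,o=snap('wrist','w5');print(o['time'],o['ee_pos'],o['tcp_rot'],o['wrist_force'],o['torque'])
snap('top','t5');snap('scene','s5')
a=cv2.imread('pics/t5.png')[100:240,180:380];b=cv2.imread('pics/s5.png')[170:320,150:350]
cv2.imwrite('pics/c5.png',np.hstack([cv2.resize(a,(400,280),interpolation=cv2.INTER_CUBIC),cv2.resize(b,(400,280),interpolation=cv2.INTER_CUBIC)]))
```

```text
9.85 [0.51985682 0.04341046 0.08901911] [-1.75759270e+02  5.92559006e-02 -1.76923207e+02] [-0.28456533 -0.11572421 -1.07641078] [0.08532077 0.00363159 0.01408705]
```

View pics/w5.png

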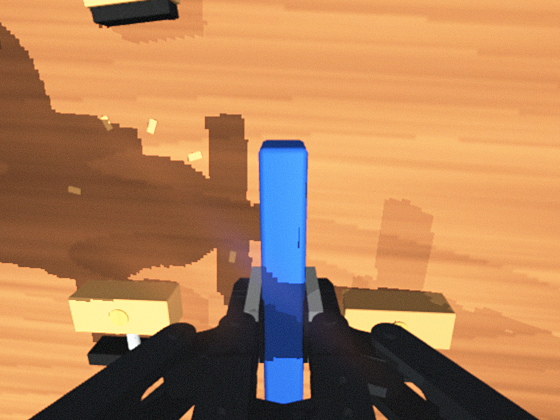

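View pics/c5.png

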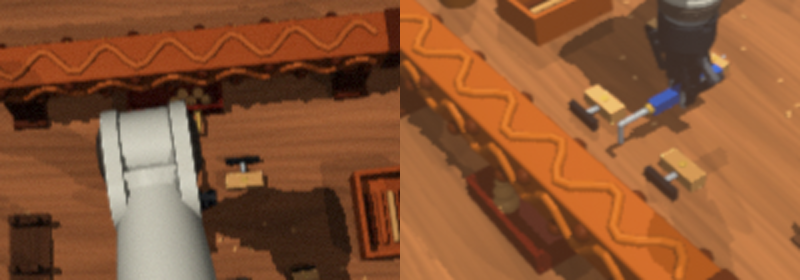

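Run:
```python
from h import *
p,w,T,pr=pts('s5')
hsv=cv2.cvtColor(p,cv2.COLOR_RGB2HSV)
E=np.linalg.inv(T)
def proj(x):
    c=E[:3,:3]@x+E[:3,3]; return pr['fx']*c[0]/c[2]+pr['cx'],pr['fy']*c[1]/c[2]+pr['cy']
print(proj(np.array([.622,.0455,.046])),proj(np.array([.622,.0455,.086])))
for v in range(225,252):
    r=[(u,tuple(np.round(w[v,u],3).tolist())) for u in range(250,275) if w[v,u,2]>.04 and hsv[v,u,1]<110]
    if r: print(v,r[:1],r[-1:],len(r))
cv2.imwrite('pics/c5b.png',cv2.resize(cv2.imread('pics/s5.png')[205:265,225:325],None,fx=8,fy=8,interpolation=cv2.INTER_CUBIC))
```

```text
(np.float64(260.3501832415208), np.float64(246.21819376796645)) (np.float64(259.6061060801084), np.float64(235.64181130959676))
225 [(274, (0.573, 0.041, 0.092))] [(274, (0.573, 0.041, 0.092))] 1
227 [(272, (0.581, 0.044, 0.092))] [(272, (0.581, 0.044, 0.092))] 1
228 [(272, (0.581, 0.044, 0.088))] [(273, (0.58, 0.046, 0.089))] 2
229 [(271, (0.586, 0.045, 0.088))] [(274, (0.581, 0.052, 0.09))] 4
230 [(269, (0.594, 0.049, 0.093))] [(274, (0.58, 0.051, 0.085))] 6
231 [(267, (0.599, 0.046, 0.089))] [(272, (0.586, 0.05, 0.085))] 6
232 [(265, (0.605, 0.046, 0.089))] [(270, (0.593, 0.051, 0.086))] 6
233 [(264, (0.61, 0.049, 0.092))] [(268, (0.6, 0.052, 0.088))] 5
234 [(262, (0.614, 0.045, 0.086))] [(267, (0.603, 0.051, 0.085))] 6
235 [(260, (0.621, 0.046, 0.088))] [(265, (0.61, 0.052, 0.087))] 6
236 [(259, (0.627, 0.05, 0.091))] [(263, (0.615, 0.05, 0.084))] 5
237 [(259, (0.625, 0.047, 0.084))] [(262, (0.62, 0.053, 0.085))] 4
238 [(259, (0.626, 0.049, 0.083))] [(261, (0.622, 0.051, 0.082))] 3
239 [(259, (0.627, 0.049, 0.079))] [(261, (0.623, 0.053, 0.08))] 3
240 [(259, (0.627, 0.049, 0.075))] [(261, (0.622, 0.051, 0.074))] 3
241 [(259, (0.626, 0.047, 0.07))] [(261, (0.621, 0.049, 0.069))] 3
242 [(259, (0.627, 0.048, 0.067))] [(261, (0.622, 0.049, 0.065))] 3
243 [(259, (0.627, 0.048, 0.064))] [(261, (0.623, 0.051, 0.064))] 3
244 [(259, (0.627, 0.047, 0.059))] [(261, (0.624, 0.053, 0.062))] 3
245 [(259, (0.628, 0.048, 0.057))] [(261, (0.623, 0.05, 0.055))] 3
246 [(259, (0.626, 0.046, 0.05))] [(261, (0.622, 0.049, 0.05))] 3
```

View pics/c5b.png

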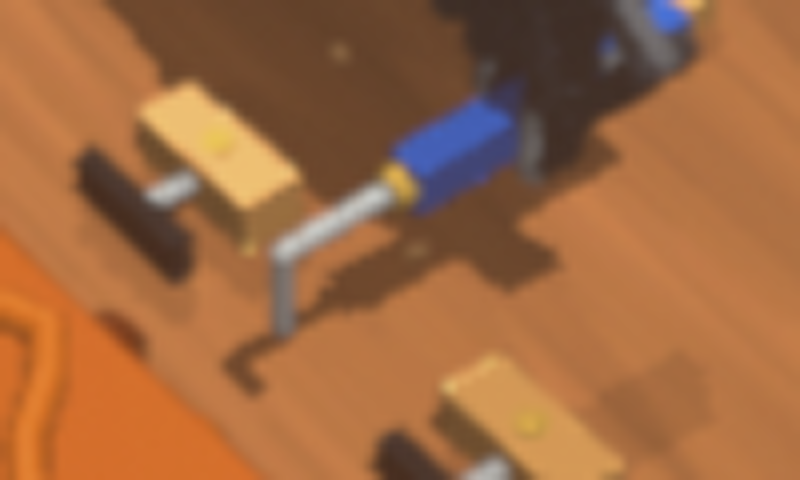

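Request:
{"api": "drive_tool", "payload": {"plan": [[0,[0.01,-0.001,-0.009],0],[0,[0.02,-0.001,0],0],[0,[0.02,-0.001,0],0],[0,[0.0145,0,0],0],[0,[0,0,0],0],[0,[0,0,0],0]]}}

```text
time: 10.75
ee_pos: [0.584, 0.0402, 0.0789]
tcp_rot: [-175.8, -0.0, -176.9]
wrist_force: [-0.5, -0.5, -1.8]
opening: 0.0143
```

Run:
```python
from h import *
p,d,pr,o=snap('wrist','w6');print(o['time'],o['ee_pos'],o['tcp_rot'],o['wrist_force'],o['torque'])
snap('top','t6');snap('scene','s6')
a=cv2.imread('pics/t6.png')[120:220,200:340];b=cv2.imread('pics/s6.png')[190:290,180:320]
cv2.imwrite('pics/c6.png',np.vstack([cv2.resize(a,(420,300),interpolation=cv2.INTER_CUBIC),cv2.resize(b,(420,300),interpolation=cv2.INTER_CUBIC)]))
```

```text
10.75 [0.58397363 0.04021451 0.07887067] [-1.75759196e+02 -1.04528323e-03 -1.76939465e+02] [-0.50382603 -0.4695458  -1.82989499] [ 0.09126677  0.00026243 -0.03007312]
```

View pics/w6.png

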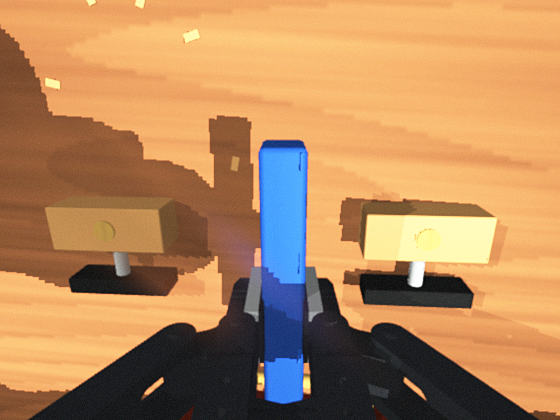

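View pics/c6.png

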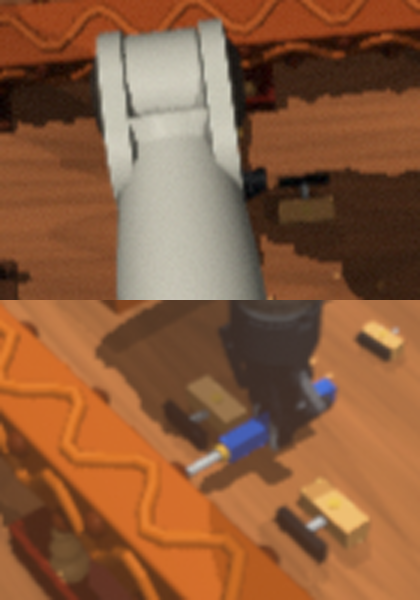

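The hook's rod reaches under the beam's edge, with the tip expected over the gap. Lowering gently and watching the force.

Request:
{"api": "drive_tool", "payload": {"plan": [[0,[0,0,-0.004],0],[0,[0,0,-0.004],0],[0,[0,0,-0.003],0],[0,[0,0,0],0]]}}

```text
time: 11.4
ee_pos: [0.584, 0.0402, 0.0679]
tcp_rot: [-175.8, 0.0, -176.9]
wrist_force: [0.4, 0.2, -1.0]
opening: 0.0148
```

Request:
{"api": "drive_tool", "payload": {"plan": [[0,[0,0,-0.003],0],[0,[0,0,-0.003],0],[0,[0,0,-0.003],0],[0,[0,0,-0.003],0],[0,[0,0,0],0]]}}

```text
time: 12.02
ee_pos: [0.584, 0.0401, 0.0559]
tcp_rot: [-175.8, 0.0, -176.9]
wrist_force: [-0.3, -0.1, -1.9]
opening: 0.0145
```

Request:
{"api": "drive_tool", "payload": {"plan": [[0,[-0.003,0,0],0],[0,[-0.003,0,0],0],[0,[-0.002,0,0],0],[0,[-0.002,0,0],0],[0,[0,0,0],0]]}}

```text
time: 12.65
ee_pos: [0.5742, 0.0402, 0.0564]
tcp_rot: [-175.8, 0.1, -176.9]
wrist_force: [0.7, 0.3, -2.0]
opening: 0.0145
```

Request:
{"api": "drive_tool", "payload": {"plan": [[0,[-0.002,0,0],0],[0,[-0.002,0,0],0],[0,[-0.001,0,0],0]]}}

```text
time: 13.02
ee_pos: [0.5693, 0.0402, 0.0564]
tcp_rot: [-175.8, 0.1, -176.9]
wrist_force: [2.5, -0.1, -2.3]
opening: 0.0143
```

Contact is at 2.5 N. Now dragging slowly, diagonally towards −y.

Request:
{"api": "drive_tool", "payload": {"plan": [[0,[-0.003,-0.001,0],0],[0,[-0.003,-0.001,0],0],[0,[-0.003,-0.001,0],0],[0,[-0.003,-0.001,0],0]]}}

```text
time: 13.52
ee_pos: [0.557, 0.0361, 0.0563]
tcp_rot: [-175.8, 0.0, -176.9]
wrist_force: [3.0, -0.1, -2.0]
opening: 0.0145
```

Run:
```python
from h import *
p,d,pr,o=snap('scene','s7');print(o['time'],o['ee_pos'],o['tcp_rot'],o['wrist_force'],o['torque'])
snap('top','t7')
a=cv2.imread('pics/t7.png')[120:220,200:340];b=cv2.imread('pics/s7.png')[190:290,180:320]
cv2.imwrite('pics/c7.png',np.vstack([cv2.resize(a,(420,300),interpolation=cv2.INTER_CUBIC),cv2.resize(b,(420,300),interpolation=cv2.INTER_CUBIC)]))
```

```text
13.525 [0.55701017 0.03612815 0.05629892] [-1.75760111e+02  4.19603116e-02 -1.76942801e+02] [ 3.04535876 -0.13124599 -1.99746877] [ 0.2133371  -0.53641248  0.10782661]
```

View pics/c7.png

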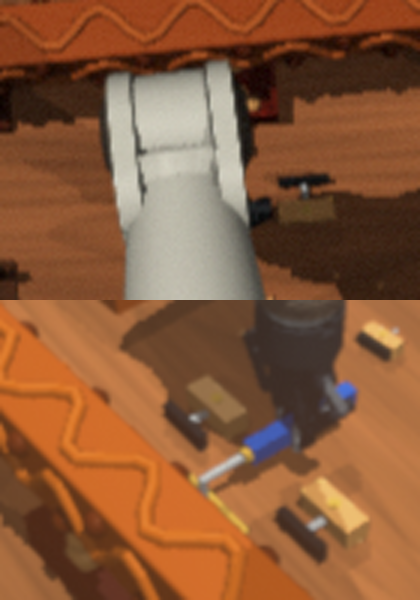

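Run:
```python
from h import *
p,w,T,pr=pts('s7')
for x,y in [(195,480),(247,530),(205,490),(225,508)]:
    u,v=180+x/3,190+(y-300)/3; print((u,v),np.round(ray(T,pr,u,v,.028),4))
comps('s7',(18,90,70),(34,255,255),(.012,.036),15,'y')
cv2.imwrite('pics/c7b.png',cv2.resize(cv2.imread('pics/s7.png')[230:290,220:320],None,fx=8,fy=8,interpolation=cv2.INTER_CUBIC))
```

```text
(245.0, 250.0) [0.6539 0.0178 0.028 ]
(262.3333333333333, 266.6666666666667) [0.6496 0.0939 0.028 ]
(248.33333333333331, 253.33333333333334) [0.6533 0.0333 0.028 ]
(255.0, 259.3333333333333) [0.6508 0.0616 0.028 ]
y [303 198  10   8  36] [ 0.3903 -0.047   0.0152] [390.3 -48.4] [15.1 40.5] 4.77 zmax [0.0126 0.0182]
y [286 250  16  16  84] [0.5655 0.1151 0.0233] [563.3 110.3] [63.4 20.2] 84.98 zmax [0.0197 0.0264]
y [250 254  13  13  33] [0.6509 0.0644 0.0269] [651.2  64.6] [ 6.  51.9] 1.78 zmax [0.0231 0.0296]
y [418 325   5   6  23] [0.4535 0.4546 0.0138] [453.7 454.7] [12.7  9.6] 41.56 zmax [0.0121 0.0165]
y [442 354   7   7  27] [0.4675 0.5387 0.0137] [468.4 538.5] [14. 10.] 18.0 zmax [0.0123 0.0164]
```

View pics/c7b.png

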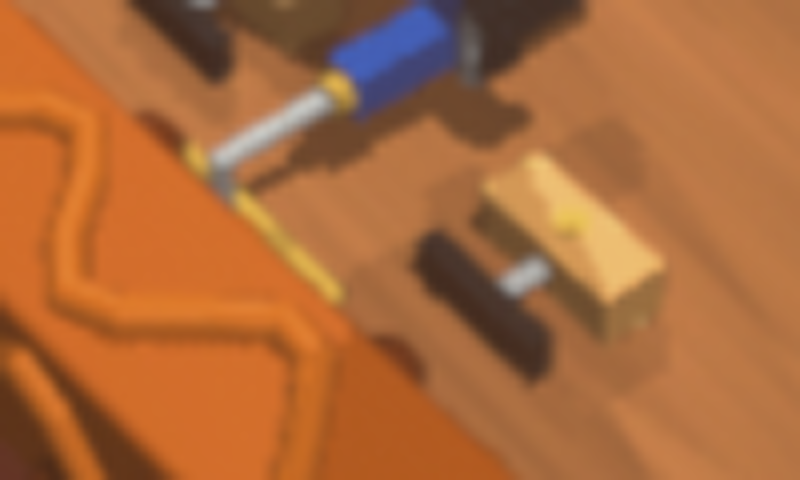

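The bar spans y ≈ 0.015–0.094 and the hook has slid along it to about −16 mm without shifting the tray sideways. I'll slide on to the −y arm of the handle; from that corner, a pull 17° off the axis passes through the tray's middle and translates it without turning.

Request:
{"api": "drive_tool", "payload": {"plan": [[0,[0,-0.003,0],0],[0,[0,-0.003,0],0],[0,[0,-0.002,0],0],[0,[0,-0.002,0],0],[0,[0,0,0],0]]}}

```text
time: 14.25
ee_pos: [0.5573, 0.0259, 0.0563]
tcp_rot: [-175.7, 0.0, -177.0]
wrist_force: [1.0, -1.0, -2.1]
opening: 0.0147
```

Request:
{"api": "drive_tool", "payload": {"plan": [[0,[0,-0.002,0],0],[0,[0,-0.002,0],0],[0,[0,-0.002,0],0]]}}

```text
time: 14.62
ee_pos: [0.5574, 0.0202, 0.0564]
tcp_rot: [-175.8, 0.1, -176.9]
wrist_force: [2.1, 0.9, -1.2]
opening: 0.0139
```

Request:
{"api": "drive_tool", "payload": {"plan": [[0,[-0.001,-0.002,0],0],[0,[-0.002,-0.002,0],0],[0,[-0.002,-0.002,0],0]]}}

```text
time: 15.0
ee_pos: [0.5521, 0.0141, 0.0563]
tcp_rot: [-175.8, 0.0, -176.9]
wrist_force: [3.2, 0.5, -1.4]
opening: 0.0141
```

Request:
{"api": "drive_tool", "payload": {"plan": [[0,[-0.003,-0.002,0],0],[0,[-0.003,-0.002,0],0],[0,[-0.003,-0.002,0],0],[0,[-0.003,-0.002,0],0]]}}

```text
time: 15.5
ee_pos: [0.54, 0.0061, 0.0563]
tcp_rot: [-175.8, 0.0, -176.9]
wrist_force: [3.1, 1.1, -0.1]
opening: 0.0144
```

```bash
cat >> h.py <<'E'
def look(tag):
    p,d,pr,o=snap('scene',tag);print(o['time'],o['ee_pos'],o['tcp_rot'],o['wrist_force'],o['torque'])
    comps(tag,(18,90,70),(34,255,255),(.012,.036),15,'y')
    cv2.imwrite(f'pics/c{tag}.png',cv2.resize(cv2.imread(f'pics/{tag}.png')[220:290,210:320],None,fx=7,fy=7,interpolation=cv2.INTER_CUBIC))
E
python3 - <<'E'
from h import *
look('s8')
E
```

```text
15.5 [0.54002182 0.00606132 0.05629488] [-1.75761209e+02  4.16290153e-02 -1.76942795e+02] [ 3.0781432   1.0933631  -0.06605359] [ 0.33718541 -0.65685807  0.20098492]
y [302 198  11   8  41] [ 0.3907 -0.0475  0.0155] [390.5 -46. ] [14.4 41.4] 6.33 zmax [0.0133 0.0179]
y [244 220  15  10  55] [ 0.5826 -0.0578  0.0234] [582.  -59.8] [15.2 52.7] 3.94 zmax [0.0193 0.0264]
y [248 245  18  20  78] [0.6346 0.0545 0.0264] [634.4  45.1] [78.3 24.6] 79.77 zmax [0.0231 0.03  ]
y [289 256   5   4  16] [0.5689 0.1102 0.023 ] [568.6 109.3] [12.5 10.6] 52.98 zmax [0.0213 0.026 ]
y [295 257   7   8  25] [0.5613 0.1302 0.0228] [560.3 128.5] [25.9 10.5] 75.63 zmax [0.0202 0.0255]
y [418 325   5   6  23] [0.4537 0.4551 0.015 ] [453.5 454.2] [13.6  9.4] 42.79 zmax [0.0122 0.0182]
y [442 354   7   7  31] [0.4669 0.5392 0.0142] [468.2 539. ] [14.4 11.5] 24.11 zmax [0.0128 0.0164]
```

View pics/cs8.png

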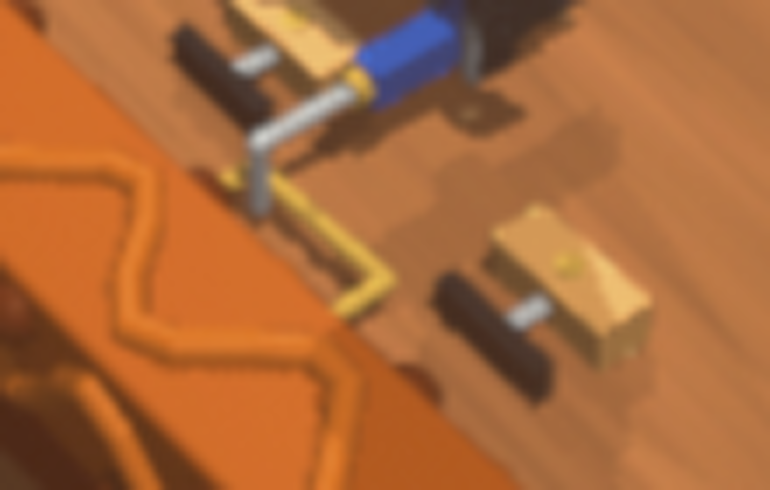

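Run:
```python
from h import *
p,w,T,pr=pts('s8')
for x,y in [(392,278),(290,190),(340,232),(232,178),(345,312),(262,175)]:
    u,v=210+x/7,220+y/7; print((x,y),np.round(ray(T,pr,u,v,.028),4))
```

```text
(392, 278) [0.6285 0.08   0.028 ]
(290, 190) [0.6344 0.0194 0.028 ]
(340, 232) [0.6311 0.049  0.028 ]
(232, 178) [0.6489 0.0007 0.028 ]
(345, 312) [0.6519 0.0833 0.028 ]
(262, 175) [0.6388 0.0063 0.028 ]
```

Tray yaw is about 6°, bar middle at (0.633, 0.040) and moving −y as wanted. Continuing less steeply.

Request:
{"api": "drive_tool", "payload": {"plan": [[0,[-0.003,-0.0012,0],0],[0,[-0.003,-0.0012,0],0],[0,[-0.003,-0.0012,0],0],[0,[-0.003,-0.0012,0],0],[0,[-0.003,-0.001,0],0]]}}

```text
time: 16.18
ee_pos: [0.525, 0.0003, 0.0563]
tcp_rot: [-175.8, 0.0, -176.9]
wrist_force: [2.9, 1.1, -1.9]
opening: 0.0139
```

Request:
{"api": "drive_tool", "payload": {"plan": [[0,[-0.003,-0.001,0],0],[0,[-0.003,-0.001,0],0],[0,[-0.003,-0.001,0],0]]}}

```text
time: 16.55
ee_pos: [0.516, -0.0027, 0.0563]
tcp_rot: [-175.8, 0.0, -176.9]
wrist_force: [2.6, 1.4, -1.2]
opening: 0.0145
```

Run:
```python
from h import *
look('s9')
```

```text
16.55 [ 0.51601955 -0.00271691  0.05625902] [-1.75757859e+02  3.71695525e-02 -1.76948298e+02] [ 2.56871269  1.40242949 -1.23317883] [ 0.27271591 -0.52483763  0.19430817]
y [302 198  11   8  38] [ 0.3892 -0.0465  0.0151] [389.4 -46.4] [40.  18.7] 79.48 zmax [0.0129 0.0178]
y [243 216  19  14 112] [ 0.579  -0.0635  0.0235] [578.6 -64.3] [23.  64.7] 5.22 zmax [0.0208 0.0268]
y [244 238   7   5  17] [ 0.6292 -0.0102  0.0259] [629.4  -9.9] [ 8.7 20.4] 78.37 zmax [0.0231 0.0278]
y [254 239  18  21  81] [0.6107 0.0504 0.0265] [610.5  37.1] [81.4 27.8] 75.96 zmax [0.0233 0.0297]
y [417 325   6   6  22] [0.4539 0.4551 0.0143] [453.5 455.8] [11.6 11.5] 15.15 zmax [0.0124 0.0161]
y [442 354   7   7  27] [0.4654 0.5399 0.0133] [467.7 538.5] [13.  11.8] 6.19 zmax [0.0124 0.0157]
```

View pics/cs9.png

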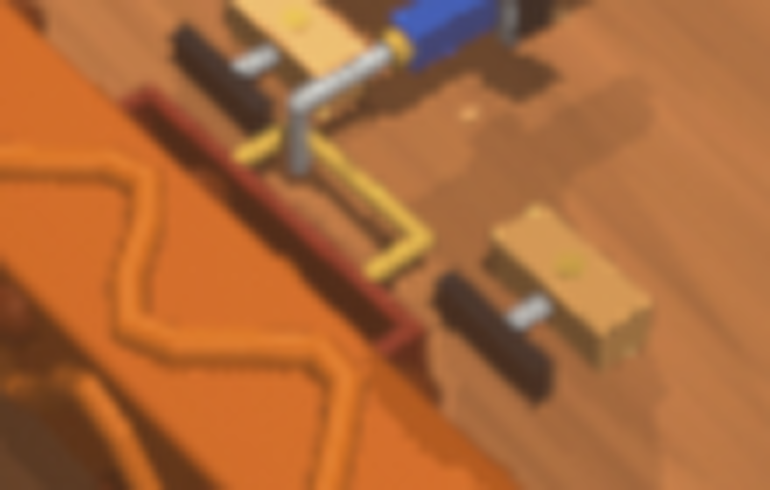

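Run:
```python
from h import *
p,w,T,pr=pts('s9')
for x,y,z in [(425,328,.04),(155,88,.04),(290,205,.04),(432,235,.028),(375,185,.028),(320,137,.028),(270,130,.028),(455,280,.022),(545,385,.022),(265,120,.022),(185,28,.022)]:
    u,v=210+x/7,220+y/7; print((x,y),np.round(ray(T,pr,u,v,z),4))
```

```text
(425, 328) [0.6382 0.116  0.04  ]
(155, 88) [ 0.6525 -0.0483  0.04  ]
(290, 205) [0.6442 0.0357 0.04  ]
(432, 235) [0.6041 0.0713 0.028 ]
(375, 185) [0.6068 0.0369 0.028 ]
(320, 137) [0.6095 0.0028 0.028 ]
(270, 130) [ 0.6231 -0.0121  0.028 ]
(455, 280) [0.6072 0.0905 0.022 ]
(545, 385) [0.6103 0.1516 0.022 ]
(265, 120) [ 0.6189 -0.023   0.022 ]
(185, 28) [ 0.6166 -0.0866  0.022 ]
```

Tray front runs (0.638, 0.116)–(0.6525, −0.048), so yaw is about 5° with about 28 mm left. The handle enters the opening with clearance on both sides. Continuing.

Request:
{"api": "drive_tool", "payload": {"plan": [[0,[-0.003,-0.0007,0],0],[0,[-0.003,-0.0007,0],0],[0,[-0.003,-0.0007,0],0],[0,[-0.003,-0.0007,0],0],[0,[-0.003,-0.0006,0],0]]}}

```text
time: 17.23
ee_pos: [0.501, -0.006, 0.0563]
tcp_rot: [-175.8, 0.0, -176.9]
wrist_force: [2.9, 0.7, -1.0]
opening: 0.0143
```

Request:
{"api": "drive_tool", "payload": {"plan": [[0,[-0.002,-0.0004,0],0],[0,[-0.002,-0.0004,0],0]]}}

```text
time: 17.48
ee_pos: [0.4971, -0.0068, 0.0563]
tcp_rot: [-175.8, 0.0, -176.9]
wrist_force: [2.4, 0.7, -0.7]
opening: 0.0144
```

Run:
```python
from h import *
look('s10')
```

```text
17.475 [ 0.49711565 -0.00684799  0.0563031 ] [-1.75760061e+02  4.30443546e-02 -1.76948111e+02] [ 2.42686711  0.69732757 -0.68355303] [ 0.28161971 -0.54007181  0.12604634]
y [303 198  10   8  28] [ 0.3895 -0.0448  0.0151] [389.6 -45. ] [38.5 10.8] 87.54 zmax [0.0127 0.018 ]
y [244 216  17  14 106] [ 0.5789 -0.0662  0.0234] [578.9 -65.5] [22.6 60.7] 3.17 zmax [0.021  0.0266]
y [249 234   7   5  17] [ 0.6096 -0.0147  0.0259] [608.5 -14.5] [20.2  8.6] 13.07 zmax [0.023  0.0283]
y [259 235  17  21  78] [0.5923 0.044  0.0264] [592.9  33.2] [81. 26.] 75.57 zmax [0.0234 0.0291]
y [417 325   6   6  21] [0.4537 0.4545 0.015 ] [454.2 455.1] [11.1 11.1] 30.91 zmax [0.0122 0.0169]
y [442 354   7   7  26] [0.4674 0.5385 0.0139] [466.9 538.5] [12.6 10.9] 18.2 zmax [0.0124 0.0161]
```

View pics/cs10.png

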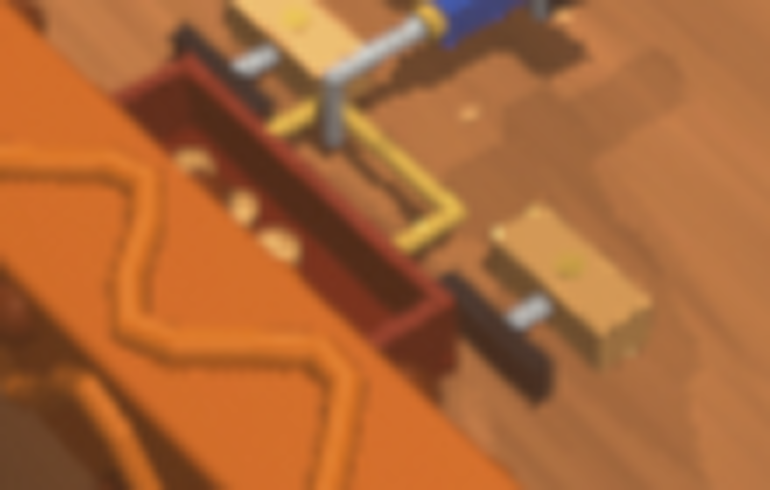

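The tray is nearly at the buffers and square. Now 1 mm steps, watching the force.

Request:
{"api": "drive_tool", "payload": {"plan": [[0,[-0.0015,-0.0002,0],0],[0,[-0.0015,-0.0002,0],0],[0,[-0.001,-0.0001,0],0]]}}

```text
time: 17.9
ee_pos: [0.4932, -0.0073, 0.0563]
tcp_rot: [-175.8, 0.0, -176.9]
wrist_force: [2.6, 0.8, -1.5]
opening: 0.0147
```

Request:
{"api": "drive_tool", "payload": {"plan": [[0,[-0.001,0,0],0],[0,[-0.001,0,0],0]]}}

```text
time: 18.15
ee_pos: [0.4912, -0.0073, 0.0563]
tcp_rot: [-175.8, 0.0, -176.9]
wrist_force: [2.8, 1.1, -2.0]
opening: 0.0144
```

Request:
{"api": "drive_tool", "payload": {"plan": [[0,[-0.001,0,0],0],[0,[-0.001,0,0],0]]}}

```text
time: 18.4
ee_pos: [0.4892, -0.0073, 0.0562]
tcp_rot: [-175.8, 0.0, -176.9]
wrist_force: [2.3, 1.5, -1.8]
opening: 0.0143
```

Request:
{"api": "drive_tool", "payload": {"plan": [[0,[-0.001,0,0],0],[0,[-0.001,0,0],0]]}}

```text
time: 18.65
ee_pos: [0.4876, -0.0074, 0.0564]
tcp_rot: [-175.7, 0.1, -177.0]
wrist_force: [5.7, -0.0, -3.1]
opening: 0.0144
```

Request:
{"api": "drive_tool", "payload": {"plan": [[0,[-0.001,0,0],0],[0,[-0.0005,0,0],0]]}}

```text
time: 18.9
ee_pos: [0.4871, -0.0074, 0.0565]
tcp_rot: [-175.7, 0.2, -177.0]
wrist_force: [12.8, 0.3, -6.5]
opening: 0.0141
```

Run:
```python
from h import *
look('s11')
```

```text
18.9 [ 0.48708058 -0.00741387  0.05652236] [-175.73873172    0.21501133 -176.95868328] [12.77322243  0.31445643 -6.45808732] [ 0.13441803 -2.23202721  0.13763511]
y [244 216  17  14 106] [ 0.5784 -0.066   0.0234] [579.7 -64.9] [24.6 61.4] 3.19 zmax [0.0205 0.0266]
y [252 233   7   5  18] [ 0.6003 -0.0145  0.0264] [596.9 -18.5] [28.9 12.5] 38.62 zmax [0.02   0.0298]
y [261 233  18  21  75] [0.5837 0.0443 0.0265] [584.1  29.9] [80.9 25.4] 76.17 zmax [0.024  0.0298]
y [418 325   5   6  21] [0.4543 0.455  0.0139] [453.3 455.7] [11.7  9.6] 27.29 zmax [0.0122 0.0167]
y [442 354   7   7  28] [0.4671 0.5388 0.0139] [466.5 539.1] [12.9 12.5] 8.22 zmax [0.0121 0.0165]
```

View pics/cs11.png

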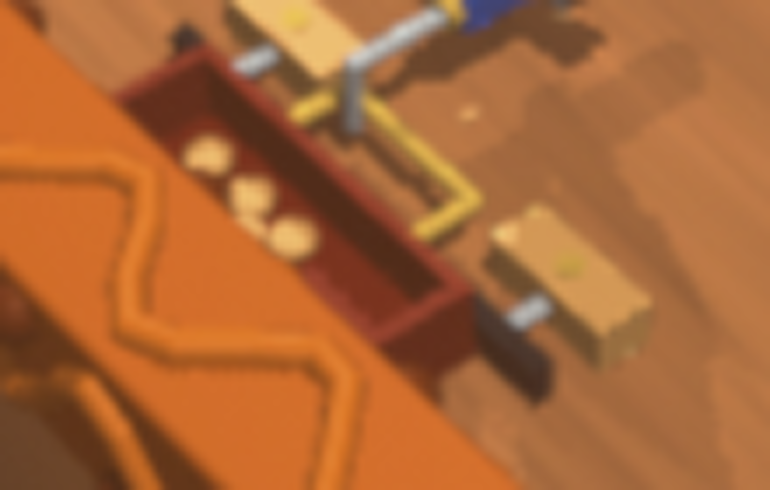

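Run:
```python
from h import *
p,w,T,pr=pts('s11')
for x,y,z in [(480,290,.04),(205,42,.04),(345,168,.04),(482,200,.028),(420,148,.028),(372,105,.028)]:
    u,v=210+x/7,220+y/7; print((x,y),np.round(ray(T,pr,u,v,z),4))
hsv=cv2.cvtColor(p,cv2.COLOR_RGB2HSV)
m=((hsv[...,0]>168)|(hsv[...,0]<5))&(hsv[...,1]>120)&(w[...,2]>.033)&(w[...,2]<.047)&(w[...,0]>.59)&(w[...,0]<.66)&(abs(w[...,1]-.03)<.09)
q=w[m]; print(len(q))
# front-most per y-bin
for a in np.arange(-.05,.115,.02):
    s=q[(q[:,1]>=a)&(q[:,1]<a+.02)]
    if len(s)>2: print(round(a+.01,3),len(s),np.round(np.sort(s[:,0])[:3],4))
```

```text
(480, 290) [0.6115 0.1132 0.04  ]
(205, 42) [ 0.623  -0.0583  0.04  ]
(345, 168) [0.6168 0.0323 0.04  ]
(482, 200) [0.5784 0.068  0.028 ]
(420, 148) [0.5816 0.0312 0.028 ]
(372, 105) [0.5834 0.0006 0.028 ]
0
```

Request:
{"api": "drive_tool", "payload": {"plan": [[0,[0,0,-0.0005],0],[0,[0,0,0],0]]}}

```text
time: 19.2
ee_pos: [0.4871, -0.0074, 0.0562]
tcp_rot: [-175.7, 0.2, -177.0]
wrist_force: [10.0, 0.1, -3.9]
opening: 0.0143
```

Rim slope is 3.8° against the stop's 3.2°, and the bar is within about 3 mm of the opening's middle. Raising the pull to about 15 N in small steps.

Request:
{"api": "drive_tool", "payload": {"plan": [[0,[-0.0005,0,-0.0002],0],[0,[0,0,0],0]]}}

```text
time: 19.45
ee_pos: [0.487, -0.0074, 0.0561]
tcp_rot: [-175.7, 0.3, -177.0]
wrist_force: [11.9, -0.3, -5.5]
opening: 0.0142
```

Request:
{"api": "drive_tool", "payload": {"plan": [[0,[-0.0005,0,-0.0003],0],[0,[0,0,0],0]]}}

```text
time: 19.7
ee_pos: [0.4869, -0.0074, 0.056]
tcp_rot: [-175.7, 0.3, -177.0]
wrist_force: [13.3, 0.2, -4.8]
opening: 0.0146
```

Request:
{"api": "drive_tool", "payload": {"plan": [[0,[-0.0004,0,-0.0002],0],[0,[0,0,0],0],[0,[0,0,0],0],[0,[0,0,0],0]]}}

```text
time: 20.2
ee_pos: [0.4868, -0.0074, 0.0559]
tcp_rot: [-175.7, 0.4, -177.0]
wrist_force: [14.2, -0.2, -5.5]
opening: 0.0144
```

Run:
```python
from h import *
look('s12')
p,w,T,pr=pts('s12')
```

```text
20.2 [ 0.48678861 -0.00741221  0.055918  ] [-175.72970732    0.35575333 -176.96284894] [14.17775853 -0.18692914 -5.50097906] [ 0.03542801 -2.79100799  0.12541152]
y [244 216  17  14 107] [ 0.5785 -0.0652  0.0232] [578.7 -65. ] [24.5 60.6] 2.2 zmax [0.0202 0.0266]
y [252 233   7   5  17] [ 0.6006 -0.0143  0.026 ] [596.4 -18.2] [29.6 11.8] 42.23 zmax [0.0193 0.0286]
y [262 233  17  21  77] [0.5829 0.0419 0.0262] [583.4  34.1] [80.6 25.7] 73.71 zmax [0.0225 0.0292]
y [418 325   5   6  21] [0.4529 0.4554 0.0141] [453.1 454. ] [14.   9.3] 41.99 zmax [0.0125 0.0157]
y [443 354   6   7  27] [0.4672 0.5388 0.015 ] [468.  538.6] [12.1 10.8] 13.36 zmax [0.0125 0.0169]
```

View pics/cs12.png

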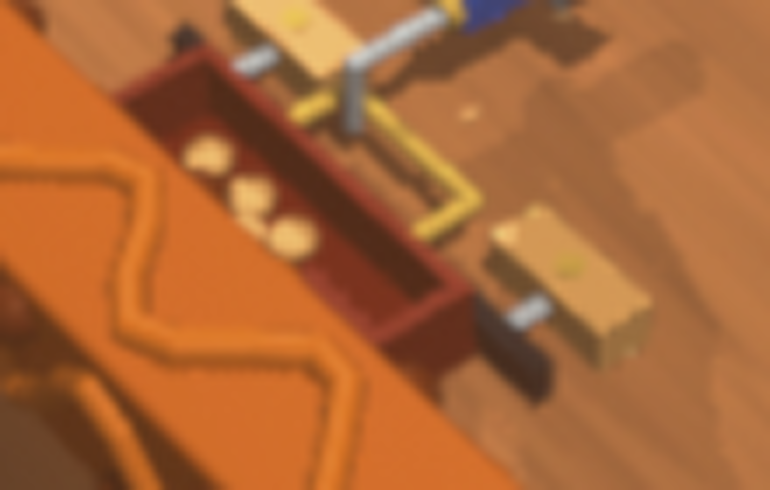

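The pull was about 14.8 N (14.2 N horizontal) for over half a second, and the tray stays flat and seated with the finials standing. Releasing gently: forward into the gap, away from the handle's arm, then straight up.

Request:
{"api": "drive_tool", "payload": {"plan": [[0,[0.001,0,0],0],[0,[0.001,0,0],0],[0,[0.002,0,0],0],[0,[0.003,0.001,0],0],[0,[0.003,0.002,0],0],[0,[0.002,0.002,0],0],[0,[0,0,0],0]]}}

```text
time: 21.12
ee_pos: [0.4964, -0.0021, 0.055]
tcp_rot: [-175.8, 0.0, -176.9]
wrist_force: [0.3, -0.4, -1.5]
opening: 0.0144
```

Run:
```python
from h import *
look('s13')
```

```text
21.125 [ 0.49635563 -0.00213368  0.05496024] [-1.75760364e+02  1.99185242e-02 -1.76928663e+02] [ 0.27769428 -0.40606056 -1.54990806] [ 0.06226317 -0.01287075 -0.06301125]
y [303 198  10   8  26] [ 0.3891 -0.0437  0.0156] [387.6 -45.8] [11.3 41.5] 2.55 zmax [0.013  0.0178]
y [244 216  18  14 110] [ 0.579  -0.0643  0.0234] [578.2 -65.5] [24.4 61.7] 1.51 zmax [0.0205 0.0263]
y [252 233   6   5  16] [ 0.601  -0.0154  0.0256] [596.8 -19.1] [24.9 10.4] 38.72 zmax [0.0207 0.0287]
y [261 233  18  21  78] [0.5833 0.0436 0.0268] [583.6  32.2] [78.  25.6] 75.42 zmax [0.0227 0.0299]
y [417 325   6   6  22] [0.4535 0.4549 0.0145] [454.9 454.6] [13.6 11.2] 38.98 zmax [0.0123 0.0181]
y [442 354   7   7  26] [0.4682 0.5386 0.0139] [466.8 538.7] [11.7 12.8] 14.4 zmax [0.0122 0.0159]
```

View pics/cs13.png

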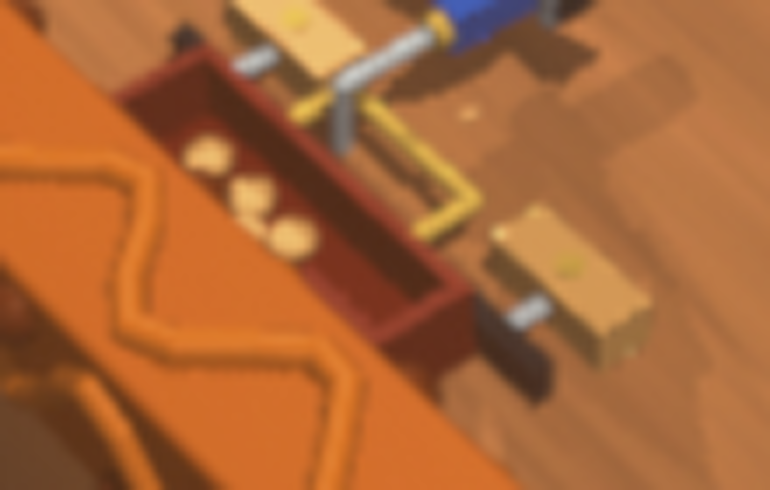

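The hook is free (no force) in the middle of the gap and the tray hasn't moved. Lifting straight up.

Request:
{"api": "drive_tool", "payload": {"plan": [[0,[0,0,0.006],0],[0,[0,0,0.008],0],[0,[0,0,0.01],0],[0,[0,0,0.02],0],[0,[0,0,0.03],0],[0,[0,0,0.035],0],[0,[0,0,0.035],0],[0,[-0.02,0.03,0.015],-0.7],[0,[0,0.03,0],-0.8],[0,[0,0.03,0],-0.8]]}}

```text
time: 22.42
ee_pos: [0.4763, 0.0885, 0.2153]
tcp_rot: [-175.8, 0.1, -179.3]
wrist_force: [-0.9, 0.8, -0.5]
opening: 0.0144
```

Request:
{"api": "drive_tool", "payload": {"plan": [[0,[0,0.045,0],0],[0,[0,0.045,0],0],[0,[0,0.045,0],0],[0,[0,0.045,0],0],[0,[0,0.03,0],0],[0,[0,0.019,0],0],[0,[0,0,0],0],[0,[0,0,0],0],[0,[0,0,0],0]]}}

```text
time: 23.55
ee_pos: [0.4765, 0.3158, 0.2144]
tcp_rot: [-175.8, 0.1, -179.3]
wrist_force: [0.0, -0.4, -1.5]
opening: 0.0142
```

Run:
```python
from h import *
p,d,pr,o=snap('wrist','w14');print(o['time'],o['ee_pos'],o['tcp_rot'],o['wrist_force'],o['torque'])
comps('w14',(105,130,50),(130,255,255),(.066,.9),60,'blue');comps('w4',(105,130,50),(130,255,255),(.066,.9),60,'w4 blue')
snap('top','t14')
for t in('w4','w14'):
    p,w,T,pr=pts(t); hsv=cv2.cvtColor(p,cv2.COLOR_RGB2HSV); m=cv2.inRange(hsv,(105,130,50),(130,255,255))>0
    q=w[m&(w[...,2]>.1)]; h0=np.median(q[:,2]); q=q[abs(q[:,2]-h0)<.006]
    A=np.c_[q[:,:2]-q[:,:2].mean(0),np.ones(len(q))]; print(t,np.linalg.lstsq(A,q[:,2],rcond=None)[0],q.min(0),q.max(0))
```

```text
23.55 [0.47650793 0.31575156 0.2143899 ] [-1.75761566e+02  5.42047038e-02 -1.79310412e+02] [ 0.01719124 -0.43932062 -1.45210095] [0.05216319 0.027085   0.07439705]
blue [  259   140    49   265 11190] [0.4496 0.3169 0.2225] [461.4 316.9] [104.7  16.1] 0.86 zmax [0.2211 0.2237]
w4 blue [  259   140    49   265 11231] [0.4495 0.3183 0.2257] [461.6 318.2] [105.   16.3] 0.83 zmax [0.2242 0.2268]
w4 [ 0.00169346 -0.07326992  0.22562506] [0.40913847 0.30984358 0.2197647 ] [0.51413184 0.32690952 0.231629  ]
w14 [ 0.00242209 -0.07311182  0.22250035] [0.40907913 0.3085131  0.2166814 ] [0.51370045 0.32557478 0.22830057]
```

View pics/w14.png

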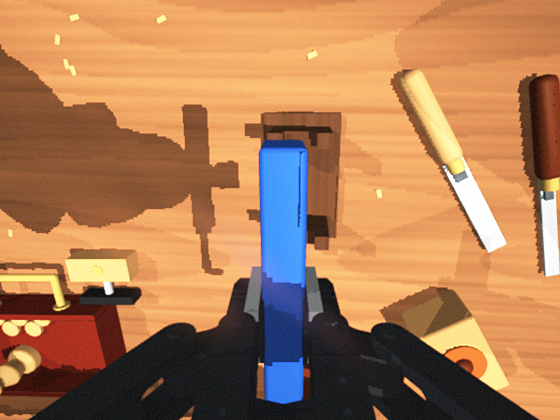

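View pics/t14.png

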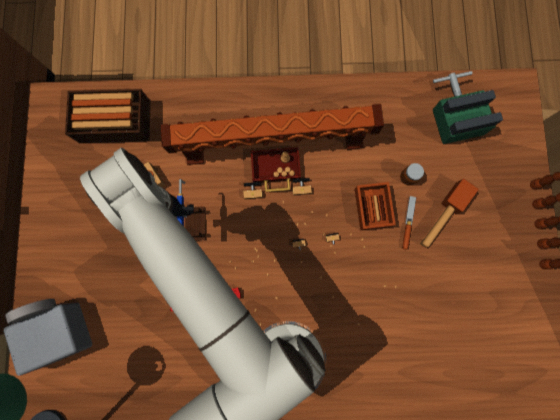

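The hook hasn't slipped in the grip (same slope and offset as before). In the top view the tray sits in place at (276,165) against the stop. Lowering the hook into the cradle.

Request:
{"api": "drive_tool", "payload": {"plan": [[0,[0.0005,0.0016,-0.03],0],[0,[0,0,-0.04],0],[0,[0,0,-0.04],0],[0,[0,0,-0.02],0],[0,[0,0,-0.01],0],[0,[0,0,-0.006],0],[0,[0,0,0],0],[0,[0,0,0],0]]}}

```text
time: 24.65
ee_pos: [0.4772, 0.3185, 0.069]
tcp_rot: [-175.8, 0.1, -179.2]
wrist_force: [-0.1, 0.0, -1.1]
opening: 0.0145
```

Request:
{"api": "drive_tool", "payload": {"plan": [[0,[0,-0.001,-0.002],0],[0,[0,0,-0.002],0],[0,[0,0,-0.0005],0],[0,[0,0,0],0]]}}

```text
time: 25.15
ee_pos: [0.477, 0.3173, 0.0641]
tcp_rot: [-175.8, 0.1, -179.2]
wrist_force: [-0.9, -1.2, 4.3]
opening: 0.0146
```

Request:
{"api": "drive_tool", "payload": {"plan": [[0.3,[0,0,0],0],[0.3,[0,0,0],0],[0.5,[0,0,0],0],[0.8,[0,0,0],0],[0.8,[0,0,0],0],[0.8,[0,0,0],0]]}}

```text
time: 25.9
ee_pos: [0.4769, 0.3173, 0.0636]
tcp_rot: [-175.8, 0.0, -179.2]
wrist_force: [-0.3, -0.7, -0.2]
opening: 0.0684
```

Request:
{"api": "drive_tool", "payload": {"plan": [[0.8,[0,0,0.01],0],[0.8,[0,0,0.03],0],[0.8,[0,0,0.04],0],[0.8,[0,0,0.04],0],[0.8,[0,0,0.04],0],[0.8,[-0.02,-0.02,0.02],0],[0.8,[-0.03,-0.04,0.02],0],[0.8,[-0.03,-0.04,0.02],0],[0.8,[0,0,0],0],[0.8,[0,0,0],0]]}}

```text
time: 27.15
ee_pos: [0.3971, 0.2174, 0.2841]
tcp_rot: [-175.8, 0.1, -179.3]
wrist_force: [-0.3, 1.0, 0.3]
opening: 0.0677
```

Run:
```python
from h import *
p,d,pr,o=snap('wrist','w15');print(o['time'],o['ee_pos'],o['tcp_rot'])
comps('w15',(105,130,50),(130,255,255),(.066,.09),60,'blue')
snap('top','t15');snap('scene','s15')
a=cv2.imread('pics/t15.png')[120:260,160:340];b=cv2.imread('pics/s15.png')[170:340,150:430]
cv2.imwrite('pics/c15.png',np.vstack([cv2.resize(a[:,:],(540,300),interpolation=cv2.INTER_CUBIC),cv2.resize(b,(540,300),interpolation=cv2.INTER_CUBIC)]))
```

```text
27.15 [0.3970671  0.21742431 0.28405439] [-1.75805513e+02  1.06755054e-01 -1.79266591e+02]
blue [ 384  198   26   91 1497] [0.4531 0.3162 0.0716] [457.8 316.9] [97.3 16.6] 1.12 zmax [0.0689 0.0729]
```

View pics/w15.png

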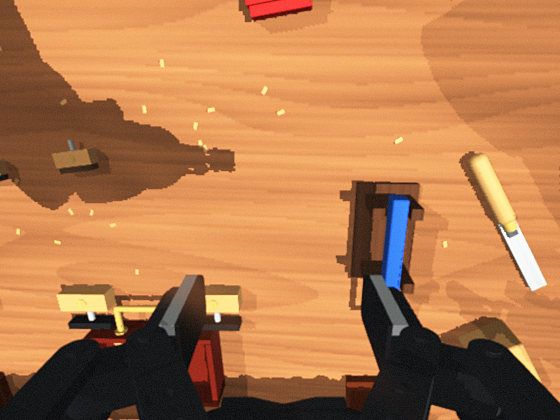

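View pics/c15.png

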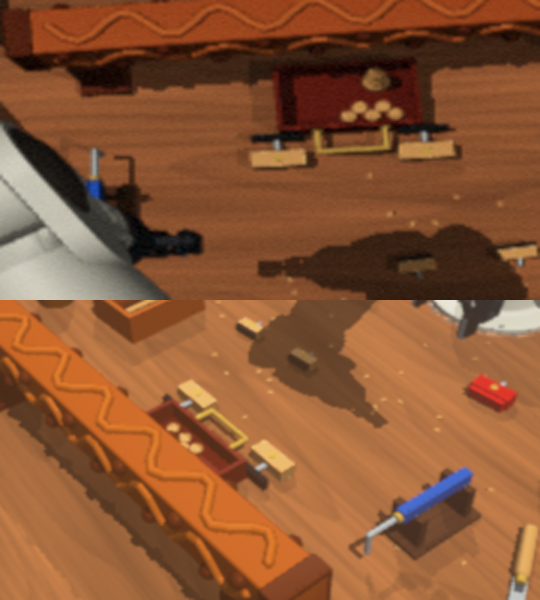

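The hook lies flat in both notches (top 71.6 mm, centre line y 0.317 as before). One more look at the tray's squareness from above.

Request:
{"api": "drive_tool", "payload": {"plan": [[0.8,[0.02,-0.04,0.01],0],[0.8,[0.03,-0.04,0.01],0],[0.8,[0.03,-0.05,0.01],0],[0.8,[0.03,-0.05,0.01],0],[0.8,[0.01,-0.01,0],0],[0.8,[0,0,0],0],[0.8,[0,0,0],0]]}}

```text
time: 28.18
ee_pos: [0.5165, 0.0285, 0.3231]
tcp_rot: [-175.8, -0.0, -179.2]
wrist_force: [0.1, 0.7, -0.2]
opening: 0.0682
```

Run:
```python
from h import *
p,d,pr,o=snap('wrist','w16');print(o['time'],o['ee_pos'],o['tcp_rot'])
comps('w16',(18,90,90),(32,255,255),(.019,.034),60,'yellow')
comps('w16',(0,0,0),(180,160,45),(.012,.034),60,'black')
comps('w16',(170,120,30),(180,255,200),(.034,.05),60,'tray'); comps('w16',(0,120,30),(6,255,200),(.034,.05),60,'tray')
```

```text
28.175 [0.51645711 0.02846667 0.32307556] [-1.75771914e+02 -2.72016895e-02 -1.79170425e+02]
yellow [202 203  52  19 463] [ 0.5787 -0.0759  0.0239] [577.5 -62.8] [25.  65.2] 3.37 zmax [0.0225 0.0254]
yellow [361 206  12  10  89] [0.5687 0.1113 0.0245] [568.6 111.5] [13.3 11.8] 52.67 zmax [0.0233 0.0262]
yellow [260 214  74  33 764] [0.5841 0.0232 0.0272] [596.4  24.5] [39.8 93.9] 2.65 zmax [0.0247 0.0297]
yellow [268 286  15  16  82] [0.6897 0.0024 0.0211] [692.    1.3] [27.6 10.4] 42.05 zmax [0.0192 0.0235]
black [342 231  47   8 149] [0.6015 0.1094 0.0184] [601.7 112. ] [ 8.4 57.7] 10.04 zmax [0.0128 0.0219]
tray [ 230  245  135   79 2093] [0.6645 0.037  0.0395] [670.5  27.9] [111.2 169.5] 3.28 zmax [0.0354 0.0409]
```

View pics/w16.png

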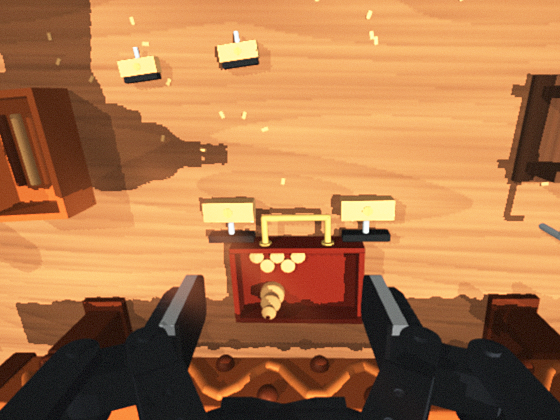

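Run:
```python
from h import *
p,w,T,pr=pts('w16')
for v in range(284,320,4): print(v,np.round(w[v,270],4))
o=monitor.get_obs();print(o['time'],o['wrist_force'],job.job_done())
```

```text
284 [ 0.6824 -0.0091  0.0163]
288 [ 0.6858 -0.0086  0.0211]
292 [ 0.688  -0.0079  0.0277]
296 [ 0.6864 -0.0065  0.0401]
300 [ 0.69   -0.0061  0.0438]
304 [ 0.693  -0.0056  0.0486]
308 [ 0.6919 -0.0044  0.0591]
312 [ 0.6943 -0.0039  0.0643]
316 [ 0.7212 -0.0071  0.0343]
the job is handed in; nothing more can be done
28.225 [ 0.34635542 -0.49651257 -0.09903497] None
```

I hooked the tray's handle, dragged the tray home to both buffers, held it there at about 15 N, and laid the hook back in its cradle. The job was handed in at 28.2 s of the 72 s; it reports no verdict.

**Dragging:** The handle started about 21 mm to one side of the stop's opening. I worked the hook into the handle's −y corner and pulled at an angle to bring it to the middle. Drag force was about 3 N.

**Seating:** I held the pull for over half a second. The wrist read 14.2 N along the pull, or about 14.8 N in total. That includes roughly 4 N upward from the hook on the handle; the tray stayed flat.

**Last checks:**
- **Tray:** it measures yaw 3.28° against about 3.3° for the stop, with the handle within about 1 mm of the opening's middle.
- **Finial:** it is upright, with its top about 65 mm above the bench.
- **Hook:** it lies in both notches with its top at 71.6 mm, as at the start.
- **Robot:** the gripper is clear of everything.

**Disagreements and slips:**
- While the tray was under load, the scene camera gave its yaw as 3.8°. That is within the reading error and within the tolerance.
- Early on, the last joint hit its limit and left the gripper tilted 4°, so the hook was carried slightly rolled. It settled flat again in the cradle.
- I did not measure the loose bystanders again at the end; nothing I saw suggested any had been touched.

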